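# Unstick the feeding-port stopper of a transport tub

### The job

Let air into the closed animal transport tub by pressing the blue spring plunger on its lid fully down to its stop and releasing it, then rock the tight orange stopper side to side until both black clips have let go, and lift it out. Finish while still holding the stopper upright and still straight above its port, its foot just clear of the tops of the clips (no more than about 4 cm above them), so that nothing can slip out; leave everything else on the lid and table where it is.

Things in the scene. Friction and masses are not known exactly. Their poses are not given: they have to be found in the camera images.
- tub: closed transport tub, clear plastic with a white lid and black end latches, 240 (x) x 360 (y) x 78 mm high, fixed; origin at the centre of its underside, so the lid's top is 78 mm above it. Port and valve stand on the lid, one near each end; either may be at either end.
- port: grey feeding port fixed on the lid, base 50 (x) x 104 (y) mm; origin at the centre of its underside on the lid, z up. Pocket for the stopper's foot: floor 5 mm above the origin, 28 (x) x 26 (y) mm; nothing at its x sides is higher than 30 mm. A black clip stands at its +y and at its -y side, tops 57 mm above the origin. The stopper rocks along the port's y.
- stopper_mid (a point): centre (half-way up) of the loose orange stopper, 95 mm tall, about 0.12 kg, z up along it, x and y along the port's at the start. Seated, it is 52.5 mm above the port's origin. Foot 26 (x) x 24 (y) mm up to flat shoulders 6.5 mm below this point; above them a flat handle 26 (x) x 13 (y) mm, white band near its top. The clips stop a straight pull after about 2.5 mm.
- stopper_grip (a point): point on the stopper's handle, 28 mm above its centre, where it is best gripped: over the clips, across the 26 mm (x) or the 13 mm (y) of the handle; tilt the gripper together with the stopper as it rocks (moved sideways with the gripper kept upright it slips and leans too little)
- stopper_pivot (a point): axis (along its x) of the stopper's half-round bottom of radius 12 mm, 35.5 mm below the stopper's centre and 12 mm above the bottom of its foot; the stopper rocks about this axis in its pocket
- clip_a (a joint): outward slide of the black clip at the port's +y side, m: 0 closed (lip 3.5 mm over the stopper's shoulder) to 0.008 open; stiff (about 5 N), stays where it is pushed. Leaning the seated stopper to +y pushes it out by about 29 mm per rad of lean; a lean of about 0.2 rad (11 degrees) is enough. From about 0.0045 on it has let go.
- clip_b (a joint): the same for the black clip at the port's -y side; it slides outward to -y as the stopper leans to -y.
- plunger (a joint): travel of the valve's spring plunger, m: 0 up, 0.010 fully down on its stop (needs about 8 N); springs back when released.
- plunger_top (a point): centre of the top of the plunger's blue round head, 36 mm across; pressed straight down; it stands 46 mm above the lid when up.
- jar: bystander, leave alone: small amber jar with green cap, 38 mm across, 30 mm tall, on the lid near the middle of its edge on the tub's -x side; origin at the centre of its underside
- cork_disc: bystander, leave alone: cork disc, 40 mm across, 12 mm thick, on the lid near the middle of its +x edge; origin at the centre of its underside
- tray: bystander, leave alone: white divided specimen tray 160 x 130 x 30 mm on the table; origin at the centre of its underside
- open_tub: bystander, leave alone: open clear tub 170 x 220 x 80 mm on the table; origin at the centre of its underside
- pot: bystander, leave alone: clear round pot 90 mm across, 50 mm tall, on the table; origin at the centre of its underside
- flask: bystander, leave alone: clear bottle 60 mm across, 160 mm tall, on the table; origin at the centre of its underside
- tweezers: bystander, leave alone: steel tweezers 146 mm long, 7 mm thick, on the table; origin at the centre of its underside
Things that resemble listed ones, but are neither listed nor needed, are in the scene too. Of the things shaped like the part that bears stopper_mid, the orange one is meant.

How it is judged:
By the outcome, as a careful person would: the job done as asked, in the order asked, and still so for the second after the job is handed in, while the arm keeps its last pose, push and grip.
It also fails if it takes over 51 s, if anything falls off the work surface, if the arm or the gripper's body presses on something with over 40 N, if the wrist force passes 120 N, or if a joint passes its speed limit or range.

### The arm

A 6-joint arm with a two-finger parallel gripper is mounted at the origin on the work surface. World frame = base frame: x ahead of the robot, y to its left, z up, the work surface at z = 0. Lengths are in mm, angles in rad, forces in N, time in s.
With the tool pointing down it reaches from about 325 to 775 mm from the base axis. Payload 9.3 kg.
Tool frame: the origin (TCP) lies at the centre of the arm's flange, where the gripper is bolted on; the fingertips stand 173 mm ahead of it and the grasp point (between the pads) lies 155 mm ahead of it; x points along the fingers, y is the direction in which the jaws open and shut, and the axes are right-handed (so a half turn about x gives the same grasp; the last joint's range is limited). The gripper opens to 85 mm and grips with 20 to 120 N. Pads are 22 mm wide; open, the fingers measure 114 mm over their backs; the gripper's body (76 mm by 85 mm) begins 54 mm behind the grasp point. The pads swing forward as they close: fully open they stand 13 mm farther back than shut.
Start: joints at [-1.408, 0.259, 0.021, 1.334, 0, 1.418], TCP at [170.811, -522.801, 404.679] pointing down, gripper open.
Joint ranges: [-3.04, 3.04], [-0.91, 1.82], [-1.04, 1.36], [-1.92, 1.95], [-1.52, 1.45], [-3.14, 3.14]. Speed limits (rad/s): [2.22, 2.22, 2.79, 3.14, 3.14, 3.14].

### API

Orientations are given as a 3x3 rotation matrix whose columns are the frame's x, y, z axes.
In Python, from rig import ctrl, grab_frame, camera_params, ticket gives the robot as it stands.
- The arm moves only by the tool drive_tool, never from a script. Its argument "steps" is text: rows parted by semicolons, each of 7 numbers parted by spaces: the shift along the world's x, y, z in cm, then the turn, a rotation vector about the world's x, y, z in rad, then the finger opening in cm, from 0 to 8.54. In form: tx ty tz wx wy wz gripper; .... A call has 1 to 5 rows; each row shifts and turns the commanded pose from where the row before left it; what a row does not reach is not made up. A row lasts 1/12 s, in which the tool goes at most 41.7 mm and 7.16 degrees, less where a joint would pass 70% of its speed; a pose out of reach is approached as far as the arm can. A call is refused whole if a number of a shift passes 4.17 or a number of a turn 0.125, either way. A call with a gripper value outside its range is refused whole. The fingers move at their own pace and stop on an object; "squeeze" is the grip in N (left out, the last holds). Time passes only in rows, so rows that do not move let the fingers close. It gives the time, the measured TCP pose, the force and the opening at its end, in the units of the state.
- ctrl.read_state(): the state, without advancing time (a new reading comes with each control period).
- grab_frame(name): name is "side" or "top"; returns (picture, depth): 420x560x3 uint8, red, green, blue; 420x560 float32, mm along the optical axis (not along the pixel's ray), 0 where there is no reading.
- camera_params(name): a dict with "mtx" (3x3 intrinsics, pixels), "k1" (the pictures are not rectified: a ray, as slopes to the right and down, at radius r is drawn at 1 + k1 r^2 times it, then the intrinsics apply), "xyz" and "rotation" of the camera in the world. Camera axes: x right, y up, looking along -z (the intrinsics and any distortion apply to the point x, -y, -z); pixel columns grow to the right and rows downward; lengths in mm; the calibration is good to about 2 mm. A picture is of the moment at which its call begins. camera_params takes no time and is no camera call.
- ticket.sign_off(): hands the job in, once; it reports no verdict.
The state is a dict: "t": time; "joint_positions": joint angles; "qvel": joint speeds; "tau": joint torques, N m; "tcp_pos": TCP position; "orientation": TCP orientation; "wrist_force": force on the tool from outside, world axes, zero at the start; "moment": the same for the moment, N m; "width": finger opening in mm.
Only numpy, scipy, OpenCV 4.12 (cv2) and the standard library are available. Lean on these libraries where they do the work, as an engineer would, in place of code of your own. Each camera call takes 0.05 s, during which the arm holds its last target.

## Working session

There is one attempt and no reset: what is moved stays moved. The work goes in short steps, Python scripts to look and compute and a tool call to move; the robot and the scene stay as the last step left them, time stands still between calls to the robot, and variables do not carry over. Pictures are saved under pics/ and viewed, and the job is handed in when it is done.

Besides the shell and the picture viewer there is one more tool, called after "Call:" as name(argument=value, ...) on one line, values as JSON. drive_tool: Moves the arm, as the interface text tells. Its arguments: {"type":"object","properties":{"steps":{"type":"string"},"squeeze":{"type":"number"}},"required":["steps"]}

```bash
ls; mkdir -p pics; python3 - <<'E'
from rig import ctrl, grab_frame, camera_params
import cv2,numpy as np
for n in("top","side"):
    p,d=grab_frame(n); cv2.imwrite(f"pics/{n}0.png",p[...,::-1]); np.savez(f"{n}0.npz",p=p,d=d)
    c=camera_params(n); print(n,c)
print(ctrl.read_state())
E
```

```text
pics
top {'mtx': array([[464.40838225,   0.        , 276.773503  ],
       [  0.        , 464.40838225, 211.03747136],
       [  0.        ,   0.        ,   1.        ]]), 'k1': -0.05978236487938452, 'xyz': array([ 438.3648525 ,   27.5478407 , 1632.00722249]), 'rotation': array([[-0.02347423,  0.99789144, -0.06051145],
       [-0.99972348, -0.02334715,  0.00280626],
       [ 0.00138757,  0.06056059,  0.99816356]])}
side {'mtx': array([[527.40775832,   0.        , 279.30012369],
       [  0.        , 527.40775832, 208.25148638],
       [  0.        ,   0.        ,   1.        ]]), 'k1': -0.03800123783594716, 'xyz': array([ 476.69917517, -977.09633263, 1262.35829602]), 'rotation': array([[ 0.9995202 ,  0.02267316, -0.02110231],
       [-0.03094525,  0.76025818, -0.64888357],
       [ 0.00133096,  0.64922525,  0.76059503]])}
{'t': 0.1, 'joint_positions': array([-1.40759118e+00,  2.59160687e-01,  2.08576681e-02,  1.33373131e+00,
       -3.63302964e-05,  1.41823511e+00]), 'qvel': array([-0.00020274, -0.00024974,  0.00249003,  0.00034876, -0.00141639,
        0.00017018]), 'tau': array([ 4.14762457e-03, -5.56692410e+01,  3.45069087e+01,  1.16334285e-02,
       -1.74888191e-04,  1.36489902e-05]), 'tcp_pos': array([ 170.804689  , -522.76305387,  404.12091117]), 'orientation': array([[-2.37000188e-04,  3.10544910e-01, -9.50558679e-01],
       [ 1.21564871e-03, -9.50557914e-01, -3.10544963e-01],
       [-9.99999233e-01, -1.22914465e-03, -1.52231116e-04]]), 'wrist_force': array([-0.36436286, -0.76998585,  0.06079874]), 'moment': array([-0.01148838,  0.01829001, -0.01003985]), 'width': 84.97906698075425}
```

View pics/top0.png

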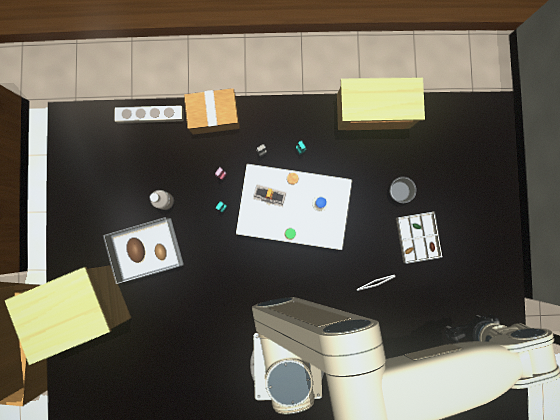

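View pics/side0.png

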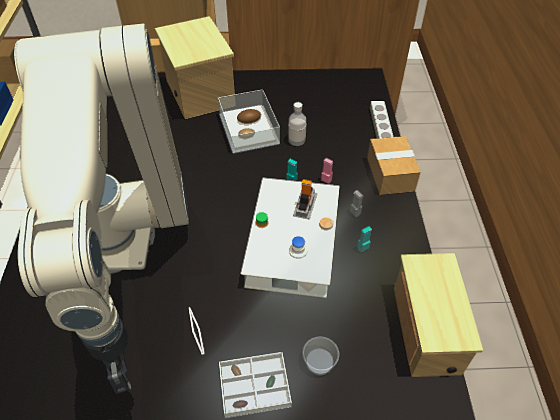

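The top view shows the tub lid with the orange stopper at about (270,194), the blue plunger (320,203), the green jar cap (291,233) and the cork (292,179). Things like the stopper: teal (301,147), teal (221,206), pink (221,173) and grey (262,150), all standing on the table. Only the orange one is in the port. Now a close crop to confirm that.

```bash
cat > h.py <<'E'
import numpy as np,cv2
from rig import camera_params,grab_frame,ctrl
def ray(n,uv):
    c=camera_params(n); K=c["mtx"]; k=c["k1"]
    d=np.array([k,0,0,0,0.]); 
    s=cv2.undistortPoints(np.array([[uv]],float),K,d)[0,0]
    v=c["rotation"]@np.array([s[0],-s[1],-1.0]); return c["xyz"],v
def onz(n,uv,z):
    o,v=ray(n,uv); return o+v*(z-o[2])/v[2]
def proj(n,P):
    c=camera_params(n); q=c["rotation"].T@(np.asarray(P,float)-c["xyz"]); s=np.array([q[0]/-q[2],-q[1]/-q[2]])
    s=s*(1+c["k1"]*(s@s)); return c["mtx"][:2,:2]@s+c["mtx"][:2,2]
def tri(a,b):
    (o,v),(p,w)=ray("top",a),ray("side",b)
    v=v/np.linalg.norm(v);w=w/np.linalg.norm(w)
    s,t=np.linalg.lstsq(np.stack([v,-w],1),p-o,rcond=None)[0]
    A,B=o+s*v,p+t*w; return (A+B)/2,np.linalg.norm(A-B)
def world(n,d):
    h,w=d.shape; c=camera_params(n); u,v=np.meshgrid(np.arange(w),np.arange(h))
    s=cv2.undistortPoints(np.stack([u,v],-1).reshape(-1,1,2).astype(float),c["mtx"],np.array([c["k1"],0,0,0,0.])).reshape(h,w,2)
    q=np.stack([s[...,0]*d,-s[...,1]*d,-d],-1); return q@c["rotation"].T+c["xyz"]
def hsv(p): return cv2.cvtColor(p,cv2.COLOR_RGB2HSV)
E
python3 - <<'E'
from h import *
T=np.load("top0.npz");S=np.load("side0.npz")
a=cv2.resize(T['p'][155:255,225:365],None,fx=5,fy=5,interpolation=cv2.INTER_CUBIC)
b=cv2.resize(S['p'][150:300,235:385],None,fx=4,fy=4,interpolation=cv2.INTER_CUBIC)
cv2.imwrite("pics/ctop.png",a[...,::-1]);cv2.imwrite("pics/cside.png",b[...,::-1])
for n,D in(("top",T),("side",S)):
    H=hsv(D['p']);W=world(n,D['d'])
    for nm,lo,hi in(("orange",(8,180,120),(20,255,255)),("blue",(105,150,60),(125,255,255)),("green",(50,150,60),(70,255,255))):
        m=cv2.inRange(H,lo,hi); k,l,st,ce=cv2.connectedComponentsWithStats(m)
        for i in range(1,k):
            x,y=ce[i]
            if st[i,4]>8 and 225<x<385 and 140<y<300:
                w=W[l==i]; print(n,nm,st[i],ce[i].round(1),np.median(w,0).round(1),w.min(0).round(1),w.max(0).round(1))
    # lid white
    W2=W; m=((abs(W[...,2]-78)<8)&(D['p'].min(-1)>150)&(D['d']>0)).astype(np.uint8)
    k,l,st,ce=cv2.connectedComponentsWithStats(m); i=1+st[1:,4].argmax()
    w=W[l==i]; print(n,"lid",st[i],ce[i],np.median(w[:,2]),cv2.minAreaRect(w[:,:2].astype(np.float32)))
E
```

```text
top blue [316 198  10  10  78] [320.7 202.1] [ 555.8 -120.9  124.5] [ 438.4 -139.2   83.7] [ 569.7   27.5 1632. ]
top lid [ 236  164  116   85 6622] [294.45545153 207.47357294] 78.22791307467821 ((546.873779296875, -33.93931579589844), (359.65863037109375, 239.00747680664062), 80.12905883789062)
side orange [302 179  10   5  32] [306.3 181.2] [589.4  47.8 175.7] [574.   37.7  -5.6] [614.  227.7 180.1]
side orange [302 185   9  10  75] [305.9 189.4] [585.9  40.3 149.6] [573.9  33.6 130.3] [598.3  46.8 169.6]
side orange [259 223   9   4  13] [263.4 225.2] [463.7 -32.7  82.7] [449.3 -38.1  75.2] [472.4 -25.3  90. ]
side blue [292 237  13  10 100] [297.9 241.4] [ 554.8 -123.2  122.1] [ 538.8 -142.2  115.6] [ 571.4 -107.3  129.5]
side green [256 212  11  12 103] [261.2 217.4] [455.8 -22.8 105.5] [441.4 -40.3  92.6] [470.1  -3.6 110.4]
side lid [ 241  178   98  107 7020] [291.67649573 233.902849  ] 76.44368382570713 ((547.0083618164062, -34.607818603515625), (367.54290771484375, 238.7533721923828), 80.06099700927734)
```

View pics/ctop.png

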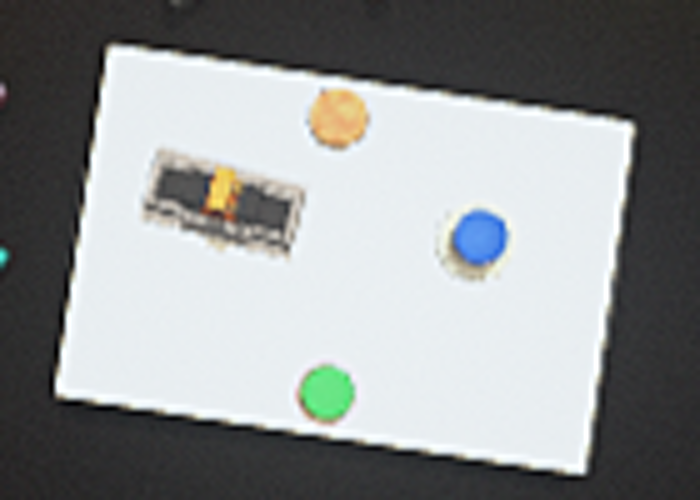

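View pics/cside.png

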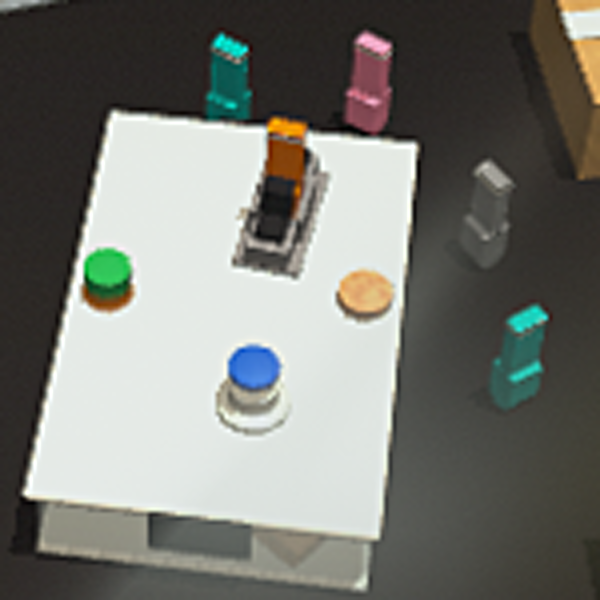

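The side crop at ×4 shows the orange stopper seated between two black clips (crop 285,160) with its white band near the top. The teal, pink and grey ones stand on the table. The valve is the only blue-topped part on the lid (crop 253,370). Next I measure the port yaw and the stopper.

```bash
python3 - <<'E'
from h import *
T=np.load("top0.npz");S=np.load("side0.npz")
p=T['p'];W=world("top",T['d'])
H=hsv(p)
reg=np.zeros(p.shape[:2],np.uint8); reg[178:212,248:292]=1
# port outline: non-lid pixels in region
m=((p.min(-1)<190)&(reg>0)).astype(np.uint8)
k,l,st,ce=cv2.connectedComponentsWithStats(m);i=1+st[1:,4].argmax();m=(l==i)
vu=np.argwhere(m)[:,::-1]
print("n",len(vu),"rect px",cv2.minAreaRect(vu.astype(np.float32)))
P=np.array([onz("top",q,90)[:2] for q in vu]);r=cv2.minAreaRect(P.astype(np.float32));print("outline rect",r)
# dark clips
d=(p.max(-1)<90)&m; vu=np.argwhere(d)[:,::-1]
P=np.array([onz("top",q,125)[:2] for q in vu]);print("dark",len(vu),cv2.minAreaRect(P.astype(np.float32)),P.mean(0)); 
e=np.linalg.eigh(np.cov(P.T))[1][:,1];print("axis deg",np.degrees(np.arctan2(e[1],e[0])))
w=W[m];w=w[(w[:,2]>120)&(w[:,2]<150)];print("clip-top depth pts",len(w),w.mean(0),np.median(w[:,2]))
if len(w)>5:print(cv2.minAreaRect(w[:,:2].astype(np.float32)))
# orange
o=(p[...,0]>150)&(p[...,2]<110)&m; vu=np.argwhere(o)[:,::-1];print("orange",len(vu),vu.mean(0));
for q in vu: print(q,p[q[1],q[0]],W[q[1],q[0]].round(0),end=" | ")
w=W[m];w=w[(w[:,2]>155)];print("\nhandle pts",len(w),w.mean(0))
q=S['p'];W=world("side",S['d'])
reg=(slice(172,225),slice(288,325)); w=W[reg].reshape(-1,3);c=q[reg].reshape(-1,3)
k=(w[:,2]>165)&(w[:,2]<185)&(w[:,1]<100);print("side top pts",k.sum(),w[k].mean(0),w[k].min(0),w[k].max(0));print(np.c_[w[k].round(0),c[k]])
for y in range(176,216): print(y,[tuple(q[y,x]) for x in range(302,313,3)])
E
```

```text
n 409 rect px ((268.9729919433594, 195.83787536621094), (30.584932327270508, 15.586551666259766), 17.10272979736328)
outline rect ((583.2546997070312, 48.09030532836914), (102.11534118652344, 52.12377166748047), 71.48190307617188)
dark 123 ((581.8212280273438, 46.98731231689453), (83.74076080322266, 30.97905731201172), 72.66744232177734) [584.44189818  46.52191545]
axis deg 73.38744948305748
clip-top depth pts 87 [584.04657433  47.34426645 134.21909033] 135.14915101552538
((586.8067626953125, 56.397891998291016), (69.33952331542969, 25.9939022064209), 77.41056060791016)
orange 43 [269.25581395 193.        ]
[269 189] [238 212  87] [596.  46. 180.] | [270 189] [234 202  93] [596.  43. 180.] | [271 189] [219 185  88] [604.  41. 107.] | [268 190] [230 185  86] [593.  49. 181.] | [269 190] [237 203  92] [594.  46. 176.] | [270 190] [236 205  91] [593.  43. 180.] | [271 190] [230 192  76] [593.  40. 180.] | [267 191] [203 148  80] [591.  53. 176.] | [268 191] [240 200  93] [590.  50. 178.] | [269 191] [236 204  97] [591.  46. 173.] | [270 191] [238 209  98] [590.  43. 178.] | [271 191] [2
[... 10131 characters left out ...]
.uint8(170), np.uint8(164), np.uint8(155)), (np.uint8(110), np.uint8(104), np.uint8(99)), (np.uint8(168), np.uint8(168), np.uint8(159))]
213 [(np.uint8(61), np.uint8(60), np.uint8(58)), (np.uint8(111), np.uint8(108), np.uint8(101)), (np.uint8(149), np.uint8(142), np.uint8(134)), (np.uint8(207), np.uint8(212), np.uint8(199))]
214 [(np.uint8(71), np.uint8(69), np.uint8(67)), (np.uint8(68), np.uint8(67), np.uint8(62)), (np.uint8(177), np.uint8(170), np.uint8(161)), (np.uint8(225), np.uint8(231), np.uint8(226))]
215 [(np.uint8(75), np.uint8(72), np.uint8(68)), (np.uint8(71), np.uint8(70), np.uint8(66)), (np.uint8(173), np.uint8(166), np.uint8(156)), (np.uint8(217), np.uint8(225), np.uint8(220))]
```

```bash
python3 - <<'E'
from h import *
T=np.load("top0.npz");S=np.load("side0.npz")
c={}
for n,D in(("top",T),("side",S)):
    m=cv2.inRange(hsv(D['p']),(100,120,60),(130,255,255)); k,l,st,ce=cv2.connectedComponentsWithStats(m)
    for i in range(1,k):
        if st[i,4]>60 and 285<ce[i][0]<335: print(n,st[i],ce[i],onz(n,ce[i],124).round(1)); c[n]=ce[i]
print("plunger tri",tri(c['top'],c['side']))
t=(269.0,192.7);print("stopper top",onz("top",t,178)); print(onz("side",(306.3,181.6),178), tri(t,(306.3,181.6)))
for P in([586,46.5,178],[556,-121,124]):print(proj("top",P),proj("side",P))
E
```

```text
top [316 197  10  11  83] [320.59036145 202.04819277] [ 555.8 -120.1  124. ]
side [292 237  13  10 106] [297.80188679 241.4245283 ] [ 554.5 -124.9  124. ]
plunger tri (array([ 555.5281706 , -120.69065004,  118.50231576]), np.float64(1.3712833012366894))
stopper top [584.83385368  46.54067583 178.        ]
[586.11253091  44.6954464  178.        ] (array([585.67997132,  46.56818706, 175.94893628]), np.float64(1.2725682754831267))
[269.00463195 192.33059712] [306.21924976 181.13675431]
[320.84893936 201.97726961] [298.29328541 240.2672283 ]
```

Call:
drive_tool(steps="3 3 0 0 0 0 0; 3 3 0 0 0 0 0; 2.9 2.9 0 0 0 0 0; 2.9 2.9 0 0 0 0 0; 2.9 2.9 0 0 0 0 0", squeeze=80)

```text
t: 0.52
tcp_pos: [317.6, -375.3, 404.4]
orientation: [[-0.0, 0.31, -0.951], [0.0, -0.951, -0.31], [-1.0, -0.0, 0.0]]
wrist_force: [0.2, -0.9, -0.6]
width: 25.5
```

Plunger top is about (555.5,-121,124), which agrees with 78+46. Stopper top is about (585.5,46.5,178), which agrees with 78+100. Now I move over the plunger.

Call:
drive_tool(steps="2.8 3 0 0 0 0 0; 2.8 3 0 0 0 0 0; 2.8 3 0 0 0 0 0; 2.8 3 0 0 0 0 0; 2.8 3 0 0 0 0 0")

```text
t: 0.93
tcp_pos: [457.7, -225.0, 404.6]
orientation: [[-0.0, 0.311, -0.951], [0.0, -0.951, -0.311], [-1.0, -0.0, 0.0]]
wrist_force: [1.0, -0.6, -0.1]
width: 0.3
```

Call:
drive_tool(steps="2.8 3 -1 0 0 0 0; 2.8 3 -2 0 0 0 0; 2.8 3 -2 0 0 0 0; 1.4 1.4 -2 0 0 0 0; 0 0 -1.3 0 0 0 0")

```text
t: 1.35
tcp_pos: [551.4, -125.4, 322.8]
orientation: [[-0.002, 0.314, -0.949], [0.002, -0.949, -0.314], [-1.0, -0.002, 0.001]]
wrist_force: [-1.1, -0.8, -0.4]
width: -0.3
```

Call:
drive_tool(steps="0 0 0 0 0 0 0; 0 0 -1 0 0 0 0; 0 0 -1 0 0 0 0; 0 0 -0.5 0 0 0 0; 0 0 0 0 0 0 0")

```text
t: 1.77
tcp_pos: [548.9, -129.1, 299.4]
orientation: [[-0.001, 0.309, -0.951], [0.0, -0.951, -0.309], [-1.0, -0.001, 0.001]]
wrist_force: [-0.1, 1.2, 0.3]
width: 0.0
```

```bash
python3 - <<'E'
from h import *
s=ctrl.read_state();print(s['tcp_pos'],s['wrist_force'])
p,d=grab_frame("side");cv2.imwrite("pics/s1.png",cv2.resize(p[180:280,240:360],None,fx=5,fy=5,interpolation=cv2.INTER_CUBIC)[...,::-1])
E
```

```text
[ 548.90261216 -129.06610133  299.43744682] [-0.14949298  1.21309957  0.32950249]
```

View pics/s1.png

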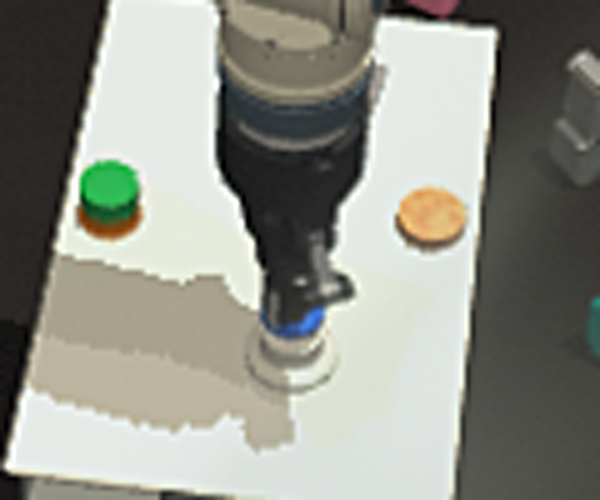

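The picture shows the closed fingers just above the blue head (crop 295,315), slightly off. The measured TCP fell short in x and y by (6.5,7.5) mm. I correct that and then press.

Call:
drive_tool(steps="0.65 0.8 0 0 0 0 0; 0 0 0 0 0 0 0; 0 0 -0.3 0 0 0 0; 0 0 -0.3 0 0 0 0; 0 0 0 0 0 0 0")

```text
t: 2.23
tcp_pos: [556.3, -120.5, 294.3]
orientation: [[0.001, 0.311, -0.95], [-0.0, -0.95, -0.311], [-1.0, 0.0, -0.001]]
wrist_force: [2.7, 0.7, 3.8]
width: 0.0
```

Call:
drive_tool(steps="0 0 -0.3 0 0 0 0; 0 0 -0.2 0 0 0 0; 0 0 0 0 0 0 0")

```text
t: 2.48
tcp_pos: [556.2, -120.5, 289.4]
orientation: [[0.001, 0.311, -0.951], [0.0, -0.951, -0.311], [-1.0, 0.0, -0.001]]
wrist_force: [1.8, 2.1, 5.9]
width: 0.1
```

Call:
drive_tool(steps="0 0 -0.2 0 0 0 0; 0 0 -0.1 0 0 0 0; 0 0 0 0 0 0 0")

```text
t: 2.73
tcp_pos: [556.2, -120.5, 287.4]
orientation: [[0.002, 0.311, -0.951], [-0.0, -0.951, -0.311], [-1.0, 0.001, -0.002]]
wrist_force: [1.0, 2.0, 11.4]
width: -0.2
```

Call:
drive_tool(steps="0 0 -0.1 0 0 0 0; 0 0 0 0 0 0 0")

```text
t: 2.9
tcp_pos: [556.1, -120.5, 287.3]
orientation: [[0.003, 0.311, -0.951], [-0.001, -0.951, -0.311], [-1.0, 0.002, -0.003]]
wrist_force: [-1.3, 2.7, 18.6]
width: 0.2
```

Force is rising while z no longer changes, so the plunger is on its stop. I push a bit more to be sure, then look.

Call:
drive_tool(steps="0 0 -0.1 0 0 0 0; 0 0 0 0 0 0 0")

```text
t: 3.07
tcp_pos: [556.1, -120.4, 287.2]
orientation: [[0.004, 0.311, -0.95], [-0.001, -0.95, -0.311], [-1.0, 0.002, -0.004]]
wrist_force: [-4.0, 4.7, 26.7]
width: -0.1
```

```bash
python3 - <<'E'
from h import *
s=ctrl.read_state();print(s['tcp_pos'],s['wrist_force'])
p,d=grab_frame("side");cv2.imwrite("pics/s2.png",cv2.resize(p[180:280,240:360],None,fx=5,fy=5,interpolation=cv2.INTER_CUBIC)[...,::-1])
E
```

```text
[ 556.0841125 -120.4057157  287.1699968] [-4.04345989  4.67083112 26.7431129 ]
```

View pics/s2.png

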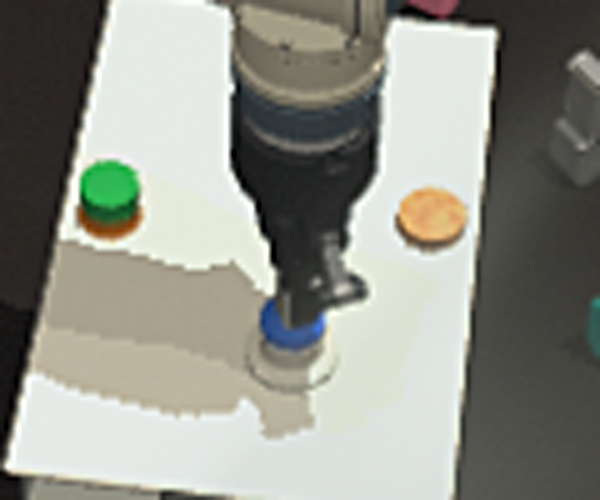

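Head centre is down (crop 293,320), with fingertips at 287.2-173≈114 = 124-10. It is on the stop at 27 N. Now I release straight up and move over the stopper.

Call:
drive_tool(steps="0 0 0.7 0 0 0 0; 0 0 2 0 0 0 0; 0 0 3.5 0 0 0 0; 0 0 3.5 0 0 0.1 0; 0 2 2 0 0 0.12 2")

```text
t: 3.53
tcp_pos: [556.0, -102.5, 404.1]
orientation: [[0.002, 0.512, -0.859], [-0.002, -0.859, -0.512], [-1.0, 0.003, -0.001]]
wrist_force: [0.6, -0.4, 0.7]
width: 10.9
```

Call:
drive_tool(steps="0.6 3 0 0 0 0.12 6; 0.6 3 0 0 0 0.12 6; 0.6 3 0 0 0 0.12 6; 0.6 3 0 0 0 0.12 6; 0.5 2.5 0 0 0 0.12 6")

```text
t: 3.95
tcp_pos: [584.9, 46.2, 400.8]
orientation: [[-0.001, 0.909, -0.416], [-0.0, -0.416, -0.909], [-1.0, -0.001, 0.001]]
wrist_force: [0.9, -0.4, -0.2]
width: 60.1
```

```bash
python3 - <<'E'
from h import *
s=ctrl.read_state();print(s['tcp_pos'],s['orientation'],s['qvel'].max())
p,d=grab_frame("side");cv2.imwrite("pics/s3.png",cv2.resize(p[130:280,230:390],None,fx=4,fy=4,interpolation=cv2.INTER_CUBIC)[...,::-1])
m=cv2.inRange(hsv(p),(100,120,60),(130,255,255)); k,l,st,ce=cv2.connectedComponentsWithStats(m)
for i in range(1,k):
    if st[i,4]>60 and 285<ce[i][0]<335: print(st[i],ce[i])
E
```

```text
[584.86045535  46.18455688 400.81926554] [[-1.11307939e-03  9.09436686e-01 -4.15840926e-01]
 [-1.42876620e-04 -4.15841324e-01 -9.09437174e-01]
 [-9.99999370e-01 -9.52861830e-04  5.92801647e-04]] 0.5155979591514479
[292 237  13  10 106] [297.80188679 241.4245283 ]
```

View pics/s3.png

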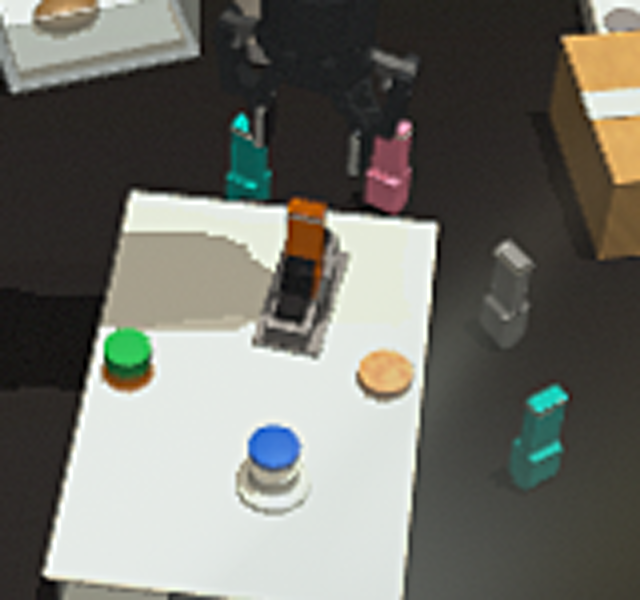

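The plunger has sprung back, with its centroid unchanged at (297.8,241.4). The fingers straddle the stopper at crop (305,200). I finish the yaw and go down.

Call:
drive_tool(steps="0.05 0.03 -1.5 0 0 0.125 6; 0 0 -2 0 0 0 6; 0 0 -2 0 0 0 6; 0 0 -2 0 0 0 6; 0 0 0 0 0 0 6")

```text
t: 4.42
tcp_pos: [584.4, 44.7, 322.1]
orientation: [[-0.007, 0.952, -0.305], [0.0, -0.305, -0.952], [-1.0, -0.007, 0.002]]
wrist_force: [-0.9, 0.5, 0.5]
width: 59.4
```

```bash
python3 - <<'E'
from h import *
s=ctrl.read_state();print(s['tcp_pos'],s['orientation'],s['wrist_force'])
for n,r in(("side",(slice(150,240),slice(260,360))),("top",(slice(160,230),slice(220,320)))):
    p,d=grab_frame(n);cv2.imwrite(f"pics/{n[0]}4.png",cv2.resize(p[r],None,fx=6,fy=6,interpolation=cv2.INTER_CUBIC)[...,::-1])
E
```

```text
[584.43243169  44.67413894 322.10543392] [[-7.05640215e-03  9.52222038e-01 -3.05325069e-01]
 [ 8.10225249e-05 -3.05332125e-01 -9.52245917e-01]
 [-9.99975100e-01 -6.74416834e-03  2.07739483e-03]] [-0.919102    0.54336301  0.51426662]
```

View pics/s4.png

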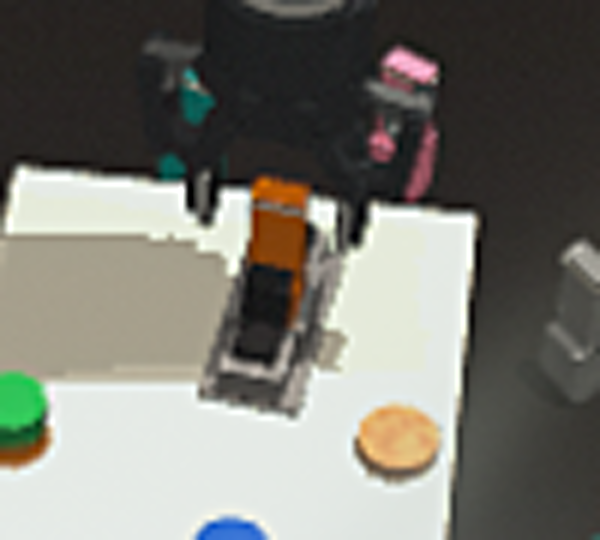

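The fingers straddle the handle evenly (crop left finger 200,200; right 350,230; handle 275,210). I fine-shift, lower and close.

Call:
drive_tool(steps="0.1 0.15 -1.0 0 0 0 6; 0 0 0 0 0 0 6")

```text
t: 4.68
tcp_pos: [586.6, 46.3, 315.9]
orientation: [[0.0, 0.952, -0.305], [-0.0, -0.305, -0.952], [-1.0, 0.0, -0.0]]
wrist_force: [0.5, -0.1, -0.2]
width: 60.0
```

Call:
drive_tool(steps="0 0 0 0 0 0 3.2; 0 0 0 0 0 0 2.0; 0 0 0 0 0 0 2; 0 0 0 0 0 0 1.5; 0 0 0 0 0 0 1.5", squeeze=80)

```text
t: 5.1
tcp_pos: [586.4, 46.3, 316.9]
orientation: [[0.001, 0.952, -0.305], [0.0, -0.305, -0.952], [-1.0, 0.001, -0.0]]
wrist_force: [-2.6, 0.3, 5.4]
width: 25.1
```

Gripped: opening is 25.1 mm for the 26 mm handle. I lean toward the port's +y, with the tool tilting about the pivot, which is 222 mm below the TCP.

Call:
drive_tool(steps="0.17 0.53 0 -0.024 0.0076 0 1.5; 0.17 0.53 -0.03 -0.024 0.0076 0 1.5; 0.17 0.53 -0.04 -0.024 0.0076 0 1.5; 0.17 0.53 -0.05 -0.024 0.0076 0 1.5", squeeze=100)

```text
t: 5.43
tcp_pos: [593.2, 67.9, 315.8]
orientation: [[-0.031, 0.952, -0.303], [-0.1, -0.305, -0.947], [-0.995, 0.001, 0.104]]
wrist_force: [-4.7, -1.5, 8.1]
width: 24.5
```

Call:
drive_tool(steps="0.17 0.53 -0.06 -0.024 0.0076 0 1.5; 0.17 0.53 -0.07 -0.024 0.0076 0 1.5; 0.17 0.52 -0.09 -0.024 0.0076 0 1.5; 0.17 0.52 -0.1 -0.024 0.0076 0 1.5; 0 0 0 0 0 0 1.5")

```text
t: 5.85
tcp_pos: [600.0, 89.3, 312.2]
orientation: [[-0.061, 0.953, -0.298], [-0.196, -0.304, -0.932], [-0.979, 0.001, 0.205]]
wrist_force: [-4.8, -3.5, 8.5]
width: 24.5
```

Call:
drive_tool(steps="0.13 0.41 -0.09 -0.019 0.0061 0 1.5; 0.13 0.41 -0.09 -0.019 0.0061 0 1.5; 0 0 0 0 0 0 1.5")

```text
t: 6.1
tcp_pos: [602.6, 97.3, 310.2]
orientation: [[-0.073, 0.953, -0.295], [-0.232, -0.304, -0.924], [-0.97, 0.001, 0.244]]
wrist_force: [-4.7, -4.2, 7.8]
width: 24.8
```

```bash
cat > look.py <<'E'
import sys
from h import *
k=sys.argv[1]
s=ctrl.read_state();print(s['t'],s['tcp_pos'].round(1),s['orientation'].round(3).tolist(),s['wrist_force'].round(1),s['moment'].round(2),round(s['width'],1))
p,d=grab_frame("side");r=(slice(140,230),slice(260,360));cv2.imwrite(f"pics/s{k}.png",cv2.resize(p[r],None,fx=6,fy=6,interpolation=cv2.INTER_CUBIC)[...,::-1])
if len(sys.argv)>2:
    p,d=grab_frame("top");r=(slice(160,230),slice(220,320));cv2.imwrite(f"pics/t{k}.png",cv2.resize(p[r],None,fx=6,fy=6,interpolation=cv2.INTER_CUBIC)[...,::-1])
E
python3 look.py 5
```

```text
6.1 [602.6  97.3 310.2] [[-0.073, 0.953, -0.295], [-0.232, -0.304, -0.924], [-0.97, 0.001, 0.244]] [-4.7 -4.2  7.8] [-1.01  1.05 -0.14] 24.8
```

View pics/s5.png

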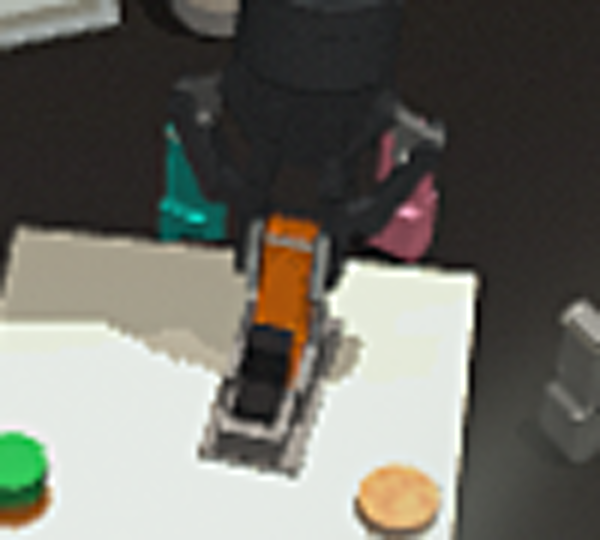

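The handle (crop 290,270) leans away from the near clip and stays square in the jaws, with the tool at 0.244 rad. Now I lean to -y.

Call:
drive_tool(steps="-0.33 -1.03 0.24 0.0476 -0.0153 0 1.5; -0.33 -1.05 0.19 0.0476 -0.0153 0 1.5; -0.34 -1.06 0.13 0.0476 -0.0153 0 1.5; -0.34 -1.06 0.08 0.0476 -0.0153 0 1.5; -0.33 -1.04 0.03 0.0465 -0.0149 0 1.5")

```text
t: 6.57
tcp_pos: [585.7, 44.3, 317.0]
orientation: [[0.003, 0.952, -0.305], [0.007, -0.305, -0.952], [-1.0, 0.001, -0.008]]
wrist_force: [-1.7, 0.3, 1.4]
width: 24.9
```

Call:
drive_tool(steps="0 0 0 0 0 0 1.5; 0 0 0 0 0 0 1.5")

```text
t: 6.73
tcp_pos: [585.8, 44.3, 317.0]
orientation: [[0.002, 0.952, -0.306], [0.005, -0.306, -0.952], [-1.0, 0.001, -0.006]]
wrist_force: [-3.3, 1.0, 5.4]
width: 24.9
```

Call:
drive_tool(steps="-0.17 -0.53 0 0.024 -0.0076 0 1.5; -0.17 -0.53 -0.03 0.024 -0.0076 0 1.5; -0.17 -0.53 -0.04 0.024 -0.0076 0 1.5; -0.17 -0.53 -0.05 0.024 -0.0076 0 1.5; -0.17 -0.53 -0.06 0.024 -0.0076 0 1.5")

```text
t: 7.15
tcp_pos: [577.8, 18.9, 315.0]
orientation: [[0.041, 0.953, -0.301], [0.128, -0.304, -0.944], [-0.991, 0.0, -0.134]]
wrist_force: [-1.2, 5.3, 2.4]
width: 24.4
```

Call:
drive_tool(steps="-0.17 -0.53 -0.07 0.024 -0.0076 0 1.5; -0.17 -0.52 -0.09 0.024 -0.0076 0 1.5; -0.17 -0.52 -0.1 0.024 -0.0076 0 1.5; -0.13 -0.4 -0.09 0.019 -0.006 0 1.5; -0.1 -0.3 -0.08 0.015 -0.0048 0 1.5")

```text
t: 7.57
tcp_pos: [570.4, -4.3, 310.6]
orientation: [[0.074, 0.953, -0.295], [0.232, -0.304, -0.924], [-0.97, -0.0, -0.243]]
wrist_force: [0.7, 5.6, 2.3]
width: 24.3
```

```bash
python3 look.py 6 1
```

```text
7.5667 [570.4  -4.3 310.6] [[0.074, 0.953, -0.295], [0.232, -0.304, -0.924], [-0.97, -0.0, -0.243]] [0.7 5.6 2.3] [ 0.98 -0.06  0.08] 24.3
```

View pics/s6.png

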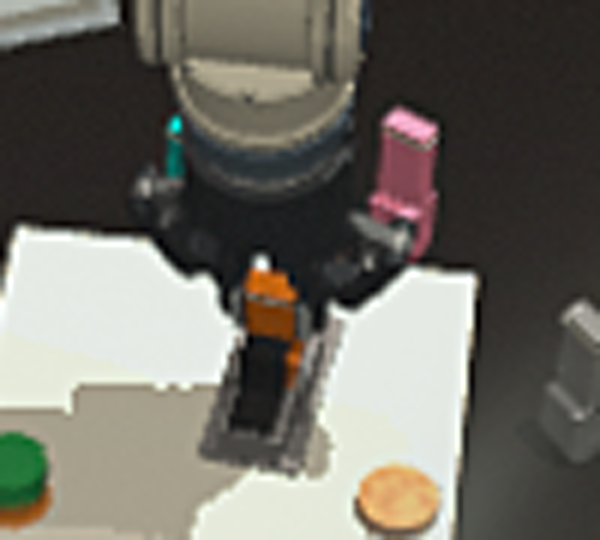

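View pics/t6.png

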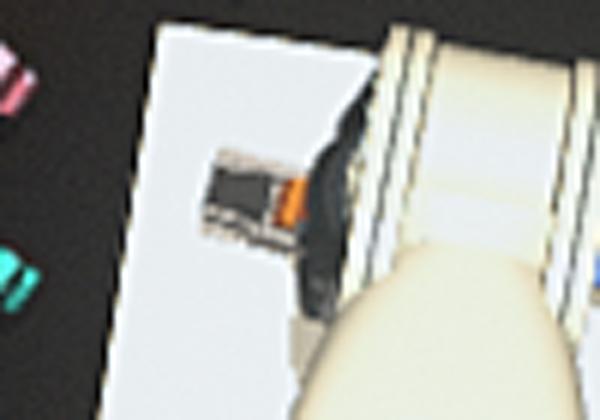

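The stopper leans to the near clip (side crop 270,310). In the top view the far clip stands off the handle with a gap at (272,205). I return upright, then try a gentle lift.

Call:
drive_tool(steps="0.31 0.98 0.22 -0.0465 0.0149 0 1.5; 0.31 0.99 0.18 -0.0465 0.0149 0 1.5; 0.32 1.0 0.13 -0.0465 0.0149 0 1.5; 0.32 1.0 0.08 -0.0465 0.0149 0 1.5; 0.32 1.0 0.03 -0.0465 0.0149 0 1.5")

```text
t: 8.08
tcp_pos: [586.2, 45.6, 317.1]
orientation: [[-0.0, 0.952, -0.305], [-0.003, -0.305, -0.952], [-1.0, 0.001, 0.003]]
wrist_force: [-0.2, 3.5, -1.2]
width: 24.5
```

Call:
drive_tool(steps="0 0 0 0 0 0 1.5; 0 0 0 0 0 0 1.5")

```text
t: 8.25
tcp_pos: [586.1, 45.4, 317.0]
orientation: [[0.0, 0.953, -0.304], [-0.0, -0.304, -0.953], [-1.0, 0.0, 0.0]]
wrist_force: [0.4, 1.4, 3.1]
width: 24.6
```

Call:
drive_tool(steps="0 0 0.15 0 0 0 1.5; 0 0 0.15 0 0 0 1.5; 0 0 0.15 0 0 0 1.5; 0 0 0.05 0 0 0 1.5; 0 0 0 0 0 0 1.5")

```text
t: 8.67
tcp_pos: [585.8, 44.5, 322.3]
orientation: [[0.0, 0.952, -0.306], [0.001, -0.306, -0.952], [-1.0, 0.0, -0.001]]
wrist_force: [0.9, 4.4, -1.1]
width: 24.5
```

```bash
python3 look.py 7 1
```

```text
8.6667 [585.8  44.5 322.3] [[0.0, 0.952, -0.306], [0.001, -0.306, -0.952], [-1.0, 0.0, -0.001]] [ 0.9  4.4 -1.1] [ 1.01 -0.15  0.04] 24.5
```

View pics/s7.png

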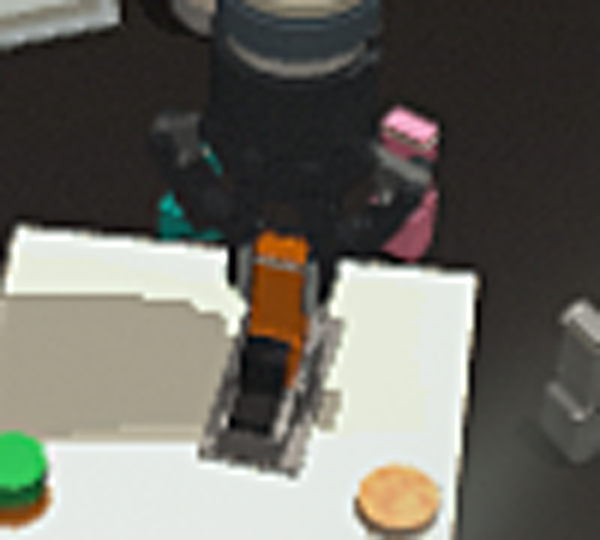

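Lifted 5 mm with only about 1 N of vertical load, so both clips have let go. There is a side force of 4.4 N, so I ease +y by 1.5 mm and keep lifting.

Call:
drive_tool(steps="0.05 0.15 0 0 0 0 1.5; 0 0 0.3 0 0 0 1.5; 0 0 0.3 0 0 0 1.5; 0 0 0 0 0 0 1.5")

```text
t: 9.1
tcp_pos: [586.4, 46.1, 328.8]
orientation: [[0.001, 0.952, -0.305], [-0.0, -0.305, -0.952], [-1.0, 0.001, 0.0]]
wrist_force: [-0.7, 0.4, -0.2]
width: 24.5
```

Call:
drive_tool(steps="0 0 0.8 0 0 0 1.5; 0 0 1 0 0 0 1.5; 0 0 1 0 0 0 1.5; 0 0 1 0 0 0 1.5; 0 0 0 0 0 0 1.5")

```text
t: 9.52
tcp_pos: [586.7, 46.3, 369.1]
orientation: [[0.004, 0.952, -0.305], [0.0, -0.305, -0.952], [-1.0, 0.004, -0.001]]
wrist_force: [0.8, -0.3, -1.5]
width: 24.4
```

Call:
drive_tool(steps="0 0 0.8 0 0 0 1.5; 0 0 0.8 0 0 0 1.5; 0 0 0.5 0 0 0 1.5; 0 0 0 0 0 0 1.5; 0 0 0 0 0 0 1.5")

```text
t: 9.93
tcp_pos: [586.4, 46.3, 387.3]
orientation: [[0.001, 0.952, -0.305], [0.0, -0.305, -0.952], [-1.0, 0.0, -0.001]]
wrist_force: [0.6, 0.1, -1.3]
width: 24.3
```

```bash
python3 look.py 8 1; python3 - <<'E'
from h import *
p,d=grab_frame("side");W=world("side",d);np.savez("side8.npz",p=p,d=d)
H=hsv(p); m=cv2.inRange(H,(5,170,90),(20,255,255)); m[:,:285]=0;m[:,325:]=0;m[:140]=0;m[212:]=0
for v in range(140,212):
    u=np.where(m[v])[0]
    if len(u)>2: w=W[v,u]; print(v,u.min(),u.max(),np.median(w,0).round(1))
E
```

```text
9.9333 [586.4  46.3 387.3] [[0.001, 0.952, -0.305], [0.0, -0.305, -0.952], [-1.0, 0.0, -0.001]] [ 0.6  0.1 -1.3] [ 0.02 -0.02 -0.02] 24.3
162 304 308 [6.089e+02 3.036e+02 4.000e-01]
163 304 311 [587.   49.3 246.9]
164 303 312 [586.5  46.1 246.5]
165 304 312 [587.9  43.1 245.4]
166 308 311 [591.5  38.2 246.3]
168 303 308 [581.2  38.3 238.9]
169 303 311 [585.3  41.6 231.9]
170 303 310 [584.3  41.7 227.6]
171 303 310 [584.2  39.8 225.5]
172 303 310 [584.8  40.8 220.7]
173 303 310 [584.6  40.  217.4]
174 303 310 [584.7  39.5 214.1]
175 303 310 [585.   39.2 210.4]
176 303 311 [586.8  40.  205.7]
177 303 312 [588.   39.7 201.9]
178 302 311 [588.3  38.8 199. ]
179 302 311 [585.9  39.5 194.3]
180 302 312 [587.1  37.7 191.6]
181 302 311 [585.4  35.7 190.2]
182 302 311 [584.3  34.3 187.4]
183 302 310 [584.6  34.3 183.1]
184 302 310 [584.6  35.2 178.2]
185 302 310 [584.8  33.7 175.7]
186 302 310 [584.7  34.6 170.6]
187 302 310 [584.9  33.4 167.8]
188 304 310 [588.   32.3 164.8]
189 307 310 [592.2  31.7 161. ]
```

View pics/s8.png

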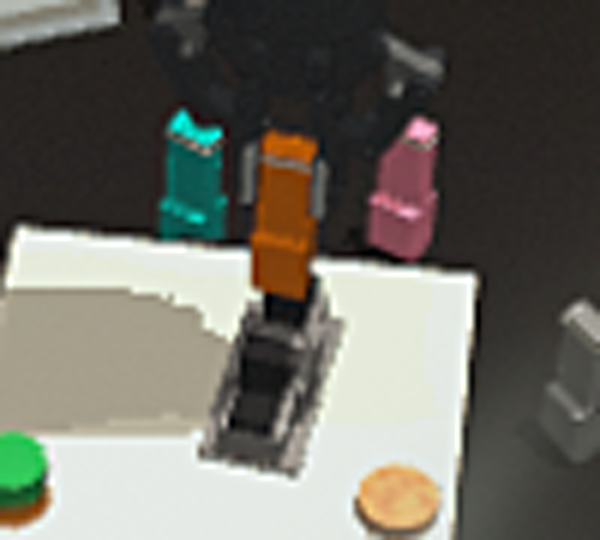

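View pics/t8.png

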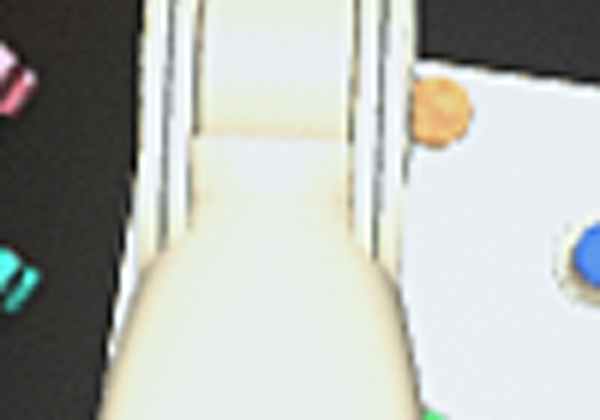

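The stopper is out and hangs in the jaws, with its foot (crop 280,290) above the far clip. Clips and port are in place. I check for any lean in the grip, using the seated stopper's first picture as a control.

```bash
python3 - <<'E'
from h import *
yw=np.radians(-17.7);v=np.array([-np.sin(yw),np.cos(yw)]);u=np.array([np.cos(yw),np.sin(yw)])
frames=[np.load("side8.npz")]
for _ in range(3):
    p,d=grab_frame("side");frames.append(dict(p=p,d=d))
for nm,F,zr in(("lift",frames,[(196,222),(167,189)]),("seated",[np.load("side0.npz")],[(137,163)])):
  acc=[]
  for f in F:
    p,d=f['p'],f['d'];W=world("side",d);H=hsv(p);m=cv2.inRange(H,(4,160,80),(20,255,255));m=cv2.erode(m,np.ones((1,3)))
    m[:,285+30:]=0;m[:,:298]=0;m[:150]=0;m[215:]=0
    acc.append(W[m>0])
  w=np.concatenate(acc);a=(w[:,:2]-[585.8,46.5])@v;b=(w[:,:2]-[585.8,46.5])@u
  for lo,hi in zr:
    k=(w[:,2]>lo)&(w[:,2]<hi)&(abs(a)<25);f=np.polyfit(w[k,2],a[k],1);g=np.polyfit(w[k,2],b[k],1)
    print(nm,lo,hi,k.sum(),"y-slope",f[0].round(3),"mean a",a[k].mean().round(2),"b",b[k].mean().round(2),"x-slope",g[0].round(3),"res",np.std(a[k]-np.polyval(f,w[k,2])).round(2))
E
```

```text
lift 196 222 186 y-slope 0.012 mean a -6.64 b 2.51 x-slope -0.141 res 2.23
lift 167 189 159 y-slope 0.076 mean a -11.46 b 2.72 x-slope 0.026 res 2.56
seated 137 163 42 y-slope -0.0 mean a -6.27 b 2.73 x-slope -0.02 res 1.91
```

The stopper is upright within the noise (about ±0.03 rad). Handle face offset is -6.6 mm against the seated -6.3, and foot face -11.5 against a nominal -12, so it is straight over the port. The lift of about 70 mm puts the foot roughly 18 mm above the clip tops. I hand it in.

```bash
python3 - <<'E'
from rig import ctrl,ticket
s=ctrl.read_state();print(s['t'],s['tcp_pos'],s['width'],s['wrist_force']);print(ticket.sign_off())
E
```

```text
10.2333 [586.3461634   46.28399601 386.74935218] 24.3303098214181 [-0.35959061  0.02053605 -0.66789341]
the job is handed in; nothing more can be done
None
```

The job is done and handed in at about 10 s of the 51 s allowed; sign-off reported no verdict.

- **Plunger:** I pressed it 10 mm down. On its stop the force rose to 27 N with no further travel. After release, its picture position was the same as before.
- **Stopper:** I rocked it about 0.24 rad to each side with the gripper tilting along, then lifted it straight out. The vertical load was only about 1 N, so both clips had let go.
- **Final hold:** It is held with a firm grip (24.3 mm opening), with its foot about 18 mm above the clip tops and straight over the port.

**Checks that were less clear:**
- Early in the lift there was a 4.4 N side force, which went away after I shifted 1.5 mm toward +y.
- The upright check from depth data is noisy. The fitted slopes along y were 0.01 on the handle and 0.08 on the foot. Along x, the handle slope came out at -0.14, which I put down to noise because the jaws hold those faces flat. The face offsets suggest a lean within about 0.03 rad.
- The other things on the lid and table looked unmoved in the parts of the last pictures I viewed. The tray, pot, open tub, flask and tweezers were mostly outside those crops, so I did not check them again.

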